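# Uncap the tall spray can and park its cap in the cap block

### The job

Get the tall spray can ready for use: lift the loose black cap off it and set the cap down, mouth down and upright, in the wide round pocket of the wooden cap block; set it down, do not drop it in. Leave the tall can standing upright where it is, and leave the short spray can and its cap alone.

Things in the scene. Friction and masses are not known exactly. Their poses are not given: they have to be found in the camera images.
- tall_can_cap_center (a point): Centre (on the axis, half-way up) of the TALL can's loose black cap: round, 40 mm across, 62 mm high, closed top (172 mm above the bench at the start), open below, wall 3 mm, 20 to 45 g. z up. It rests on the can's shoulder over a 6 mm collar and a 36 mm nozzle, held by nothing: lifted straight up 40 mm it is clear. Grip it across the sides, a little above the centre.
- tall_can: The TALL spray can: aluminium with a pale paper band, 52 mm across, loose, about 0.45 kg. Origin at the centre of its underside, on the bench; z up along its axis. The shoulder that bears the cap is 110 mm above the origin, the bare nozzle's top 146 mm.
- pocket (a point): Centre of the floor of the wide pocket in the wooden cap block, z up. Pocket 62 mm across, 10 mm deep, floor 16 mm above the bench. Block 90 x 130 x 26 mm, fixed, long side along y; the pocket lies 20 mm to +y of its middle; three 16 mm sockets at the -y end are too small for a cap. A cap standing in the pocket has its centre 31 mm above this point.
- short_can_cap_center (a point): Centre of the like black cap (40 mm across, 62 mm high) on the SHORT spray can, a bystander: the loose can below looks the same and is 52 mm across, but its shoulder is only 60 mm and its cap's top only 122 mm above the bench. z up. Leave both alone.
Mind the look-alikes: they are no part of the job. Leave any green or yellow look-alike of the part that bears tall_can_cap_center alone.

How it is judged:
On the way:
1. the tall can's cap is lifted off, clear above its can, which still stands (z of tall_can_cap_center in the frame of tall_can above 0.185 m and angle between tall_can's own z axis and vertical below 0.17 rad), for 0.1 s.
At the end, for the whole second after the job is handed in: The tall can's cap stands mouth down on the floor of the wide pocket (centre within 16 mm of the pocket's axis, 26 to 36 mm above its floor, within 10 degrees of upright), released and at rest; the tall can stands upright (within 10 degrees) within 40 mm of where it was (horizontal distance between tall_can_cap_center and pocket below 0.016 m and z of tall_can_cap_center in the frame of pocket between 0.026 and 0.036 m and angle between each of tall_can_cap_center, tall_can's own z axis and vertical below 0.17 rad and distance of tall_can from where it was at the start of the episode below 0.04 m and linear speed of tall_can_cap below 0.02 m/s); the robot touches nothing.
It fails at once if the short can or its cap is disturbed: its cap moved by more than 30 mm (distance of short_can_cap_center from where it was at the start of the episode above 0.03 m).
It fails at once if the cap is dropped: let go while more than 35 mm above where it should stand in the pocket (contact force between tall_can_cap and the fingers below 0.05 N and horizontal distance between tall_can_cap_center and pocket below 0.06 m and z of tall_can_cap_center in the frame of pocket above 0.066 m).
It also fails if it takes over 40 s, if anything falls off the work surface, if the arm or the gripper's body presses on something with over 40 N, if the wrist force passes 120 N, or if a joint passes its speed limit or range.

### The arm

A 6-joint arm with a two-finger parallel gripper is mounted at the origin on a cart in front of the work surface, level with it; the furniture and walls round the work are solid. World frame = base frame: x ahead of the robot, y to its left, z up, the work surface at z = 0. Lengths are in m, angles in rad, forces in N, time in s.
With the tool pointing down it reaches from about 0.325 to 0.775 m from the base axis. Payload 5.5 kg.
Tool frame: the origin (TCP) lies midway between the tips of the shut fingers; the grasp point (between the pads) lies 19 mm behind it; z points along the fingers, y is the line along which they close (so a half turn about z gives the same grasp; the last joint's range is limited). The gripper opens to 85 mm and grips with 20 to 120 N. Pads are 22 mm wide; open, the fingers measure 114 mm over their backs; the gripper's body (76 mm by 85 mm) begins 54 mm behind the grasp point. The pads swing forward as they close: fully open they stand 13 mm farther back than shut.
Start: joints at [1.057, 0.091, 1.231, -0, 1.82, -0.057], TCP at [0.265, 0.538, 0.231] pointing down, gripper open.
Joint ranges: [-2.87, 2.87], [-0.86, 2.18], [0.17, 2.46], [-1.51, 4.65], [0.06, 2.69], [-2.65, 2.65]. Speed limits (rad/s): [2.57, 2.57, 3.01, 3.14, 3.14, 3.14].

### API

Orientations are given as a 3x3 rotation matrix whose columns are the frame's x, y, z axes.
In Python, from bench import env, imaging, ticket gives the robot as it stands.
- The arm moves only by the tool servo_tool, never from a script. Its arguments are lists of equal length, an entry for each row: "claw": the closure, from 0 (fully open) to 1 (shut); "dp": the shift along the tool's x, y, z in cm, a list of three; "twist": the turn, a rotation vector about the tool's x, y, z in degrees, a list of three. A call has 1 to 5 rows; each row is the pose to reach, as a shift and turn from the pose commanded when the call began, along the tool's axes at that moment; what a row does not reach only later rows make up. A row lasts 1/12 s, in which the tool goes at most 41.7 mm and 7.16 degrees, less where a joint would pass 70% of its speed; a pose out of reach is approached as far as the arm can. A call with a gripper value outside its range is refused whole. The fingers move at their own pace and stop on an object; the grip force is fixed at half the most. Time passes only in rows, so rows that repeat a pose let the fingers close. It gives the time, the measured TCP pose, the force, the opening and the grip force at its end, in the units of the state.
- env.sense(): the state, without advancing time (a new reading comes with each control period).
- imaging.capture(name): name is "scene" or "top" or "wrist"; returns a dict with "pixels" (480x640x3 uint8, red, green, blue), "range_z" (480x640 float32, m along the optical axis (not along the pixel's ray), 0 where there is no reading), "fov_y" (degrees; the focal length in pixels is half the picture's height over the tangent of half this angle, whatever the lens; pixels are square), "cx", "cy" (the principal point, pixels), "rvec" (rotation vector, rad) and "tvec" (3), from world to camera coordinates, as OpenCV has them. Camera axes: x right, y down, z forward; pixel columns grow to the right and rows downward; lengths in m; the calibration is good to about 2 mm. The wrist camera is an equidistant fisheye: a pixel r from the principal point sees the ray r / f radians off the axis. A picture is of the moment at which its call begins.
- ticket.finish_job(): hands the job in; it is judged then, once.
The state is a dict: "time": time; "q": joint angles; "qd": joint speeds; "joint_torque": joint torques, N m; "tool_pos": TCP position; "tool_rot": TCP orientation; "force": force on the tool from outside, world axes, zero at the start; "moment": the same for the moment, N m; "opening": finger opening in m; "grip_force": force on a finger pad.
Only numpy, scipy, OpenCV 4.12 (cv2) and the standard library are available. Lean on these libraries where they do the work, as an engineer would, in place of code of your own. Each camera call takes 0.05 s, during which the arm holds its last target. There are 200 camera calls.

## Working session

There is one attempt and no reset: what is moved stays moved. The work goes in short steps, Python scripts to look and compute and a tool call to move; the robot and the scene stay as the last step left them, time stands still between calls to the robot, and variables do not carry over. Pictures are saved under pics/ and viewed, at most 10 in all, crops included, and the job is handed in when it is done.

Besides the shell and the picture viewer there is one more tool, called as name(argument=value, ...) on one line, values as JSON. servo_tool: Moves the arm, as the interface text tells. Its arguments: {"type":"object","properties":{"claw":{"type":"array"},"dp":{"type":"array"},"twist":{"type":"array"}},"required":["claw","dp","twist"]}

```bash
mkdir -p pics; cat > h.py <<'E'
import numpy as np,cv2
from bench import env,imaging,ticket
def cap(n,save=None):
    c=imaging.capture(n)
    if save: cv2.imwrite('pics/'+save,c['pixels'][:,:,::-1])
    return c
def world(c):
    f=240/np.tan(np.radians(c['fov_y'])/2); v,u=np.mgrid[:480,:640]; z=c['range_z']
    P=np.stack([(u-c['cx'])*z/f,(v-c['cy'])*z/f,z],-1)
    R=cv2.Rodrigues(np.array(c['rvec'],float))[0]
    return (P-np.array(c['tvec']).ravel())@R
E
python3 - <<'E'
from h import *
a=cap('scene','s.png');b=cap('top','t.png')
np.savez('a.npz',s=world(a),t=world(b),sz=a['range_z'],tz=b['range_z'],sp=a['pixels'],tp=b['pixels'])
s=env.sense();print(s['time'],s['tool_pos'],s['tool_rot'],s['opening'])
E
```

```text
0.1 [0.2645325  0.53825658 0.23022467] [[-8.97481354e-01  4.41051558e-01 -8.61700783e-04]
 [ 4.41052393e-01  8.97479976e-01 -1.57437482e-03]
 [ 7.89787325e-05 -1.79302723e-03 -9.99998389e-01]] 0.08536582335667153
```

View pics/s.png

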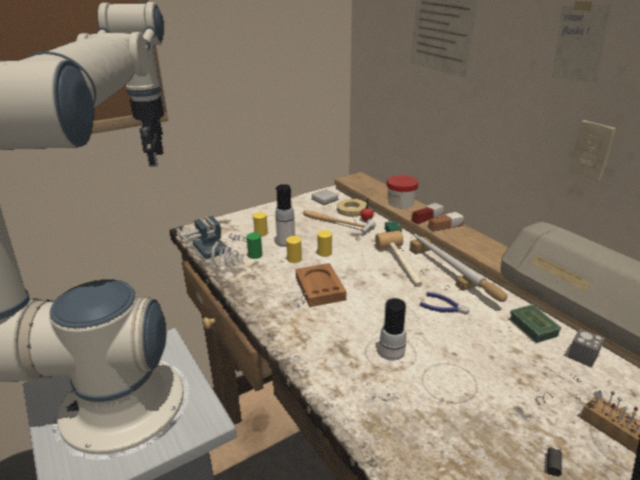

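View pics/t.png

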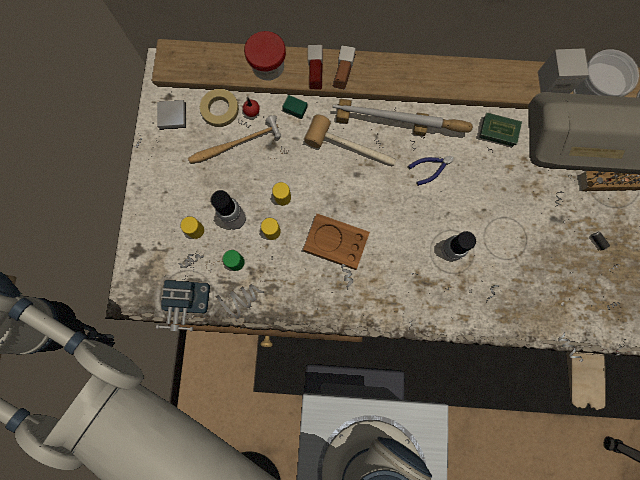

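Candidates for the cap in the top view:
- Black cap at (222,202), on the can with the long body. In the scene view it is at (284,198).
- Black cap at (463,242), on the short can. In the scene view it is at (395,318).
- Yellow look-alikes at (281,193), (191,227) and (270,228), and a green one at (233,260).

I choose (222,202). The pocket is at about (328,237). Next I check the heights and take a close crop.

```bash
python3 - <<'E'
from h import *
d=np.load('a.npz');t,s=d['t'],d['s']
def top(P,c0,r,lo,hi,px=None):
    m=(np.hypot(P[...,0]-c0[0],P[...,1]-c0[1])<r)&(P[...,2]>lo)&(P[...,2]<hi);return P[m]
for n,(u,v) in dict(tall=(220,198),short=(464,240),y1=(281,190),y2=(191,224),y3=(270,226),g=(233,258),pocket=(328,237)).items(): print(n,t[v,u].round(3))
for (u,v),z in [((220,198),.172),((464,240),.122)]:
    p=top(t,t[v,u],.035,z-.006,z+.008); 
    if len(p):
        (c,r)=cv2.minEnclosingCircle(p[:,:2].astype(np.float32)); print('cap',c,r,len(p),np.median(p[:,2]))
# side view: cap sides in scene cam
p=top(s,t[198,220],.05,.12,.165); print('scene cap pts',len(p),p.mean(0).round(4))
from scipy.optimize import least_squares
for n,q,r in [('cap',p,.02),('can',top(s,t[198,220],.06,.02,.095),.026)]:
    o=least_squares(lambda c:np.hypot(q[:,0]-c[0],q[:,1]-c[1])-r,q[:,:2].mean(0)+[.01,0.0],loss='soft_l1',f_scale=.002);print(n,o.x,o.cost,len(q))
# block top
m=np.zeros(t.shape[:2],bool);m[205:280,290:380]=1
pts=t[m&(t[...,2]>.021)&(t[...,2]<.031)];print('block',len(pts),cv2.minAreaRect(pts[:,:2].astype(np.float32)),np.median(pts[:,2]))
k=m&(t[...,2]>.011)&(t[...,2]<.0195)&(np.hypot(t[...,0]-t[237,328,0],t[...,1]-t[237,328,1])<.036)
print('floor',cv2.minEnclosingCircle(t[k][:,:2].astype(np.float32)),t[k].mean(0),k.sum())
c=cv2.resize(d['tp'][170:290,150:390,::-1],None,fx=3.3,fy=3.3,interpolation=2);cv2.imwrite('pics/c.png',c)
E
```

```text
tall [0.533 0.348 0.175]
short [ 0.491 -0.156  0.121]
y1 [0.591 0.239 0.062]
y2 [0.498 0.431 0.068]
y3 [0.506 0.257 0.064]
g [0.43  0.332 0.059]
pocket [0.498 0.127 0.019]
cap (0.5315029621124268, 0.34964579343795776) 0.020010171458125114 298 0.17205703278309742
cap (0.4918328523635864, -0.16042229533195496) 0.020572088658809662 287 0.12201109909202246
scene cap pts 230 [0.5246 0.3368 0.1429]
cap [0.53194861 0.35058945] 0.00031131843226049106 230
can [0.5317746  0.35032282] 0.0006243728042904608 419
block 1566 ((0.47900068759918213, 0.11182801425457001), (0.12983405590057373, 0.11540482938289642), 73.73954010009766) 0.026042564182403014
floor ((0.4977489113807678, 0.1273157000541687), 0.030726004391908646) [0.49790928 0.1275525  0.01610533] 505
```

View pics/c.png

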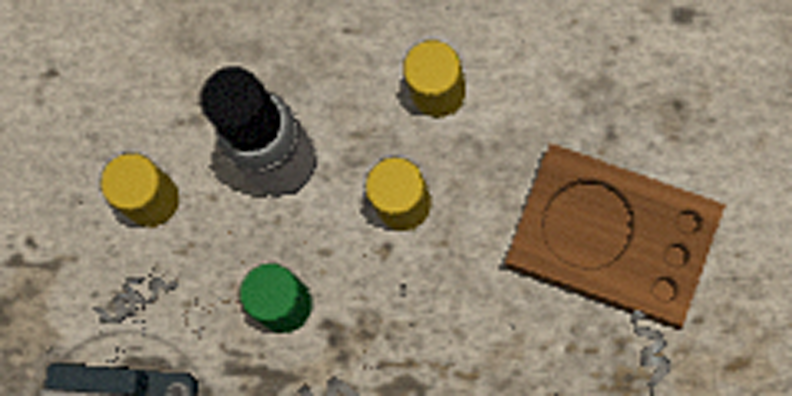

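The crop shows the black cap on the long-bodied can at crop (240,105). Its top is at 172 mm, so it is the tall can. The pocket is the wide circle at crop (588,223), and the lids nearby are yellow or green. Cap at (0.532, 0.350), pocket at (0.498, 0.1275).

servo_tool(claw=[0,0,0,0,0], dp=[[-4,-0.6,0],[-8,-1.25,0],[-12,-1.9,0],[-16,-2.5,0],[-20,-3.15,0]], twist=[[0,0,0],[0,0,0],[0,0,0],[0,0,0],[0,0,0]])

```text
time: 0.52
tool_pos: [0.4313, 0.4207, 0.2307]
tool_rot: [[-0.898, 0.441, -0.001], [0.441, 0.898, -0.001], [0.0, -0.001, -1.0]]
force: [1.7, 0.8, -0.9]
opening: 0.0855
grip_force: 0.0
```

servo_tool(claw=[0,0,0,0,0], dp=[[-4,-0.6,0],[-8,-1.25,0],[-11,-1.75,0],[-12.3,-1.95,0],[-12.3,-1.95,0]], twist=[[0,0,0],[0,0,0],[0,0,0],[0,0,0],[0,0,0]])

```text
time: 0.93
tool_pos: [0.5341, 0.3479, 0.2299]
tool_rot: [[-0.896, 0.445, -0.001], [0.445, 0.896, -0.001], [0.0, -0.002, -1.0]]
force: [0.2, -0.5, 0.0]
opening: 0.0853
grip_force: 0.0
```

```bash
cat > rel.py <<'E'
from h import *
import sys
g=np.array([float(x) for x in sys.argv[1:4]]);s=env.sense();R=np.array(s['tool_rot'])
print('dp cm',(R.T@(g-s['tool_pos'])*100).round(2),'pos',np.round(s['tool_pos'],4),'x',R[:,0].round(3),'z',R[:,2].round(4),'q',np.round(s['q'],2),s['time'],s['opening'])
E
python3 rel.py .532 .350 .130
python3 - <<'E'
from h import *
cap('wrist','w.png')
E
```

```text
dp cm [0.27 0.11 9.99] pos [0.5341 0.3479 0.2299] x [-0.896  0.445  0.   ] z [-0.0012 -0.0014 -1.    ] q [ 0.52  0.2   1.12 -0.    1.83 -0.59] 0.9333 0.08531733250346002
```

View pics/w.png

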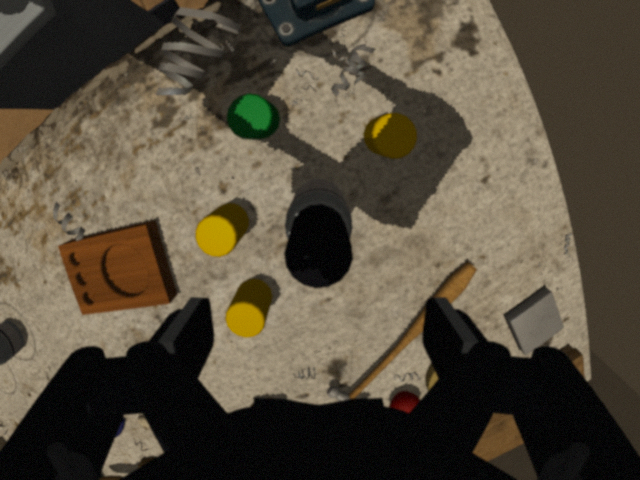

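The wrist view shows the cap at (319,247), midway between the fingers at about x=195 and x=445, so it is well centred. Descending next.

servo_tool(claw=[0,0,0,0,0], dp=[[0.2,0.1,1.5],[0.2,0.1,3],[0.2,0.1,4],[0.2,0.1,4],[0.2,0.1,4]], twist=[[0,0,0],[0,0,0],[0,0,0],[0,0,0],[0,0,0]])

```text
time: 1.4
tool_pos: [0.5295, 0.3528, 0.1907]
tool_rot: [[-0.898, 0.44, -0.002], [0.44, 0.898, -0.001], [0.001, -0.001, -1.0]]
force: [-0.2, -0.1, 1.0]
opening: 0.0857
grip_force: 0.0
```

```bash
python3 rel.py .532 .350 .130
```

```text
dp cm [-0.36 -0.13  6.07] pos [0.5295 0.3528 0.1907] x [-0.898  0.44   0.001] z [-1.5e-03 -6.0e-04 -1.0e+00] q [ 0.53  0.19  1.2   0.    1.76 -0.58] 1.4 0.08570199488952467
```

servo_tool(claw=[0,0,0,0,0], dp=[[-0.35,-0.1,1.5],[-0.35,-0.1,3],[-0.35,-0.1,4.5],[-0.35,-0.1,6],[-0.35,-0.1,6]], twist=[[0,0,0],[0,0,0],[0,0,0],[0,0,0],[0,0,0]])

```text
time: 1.82
tool_pos: [0.5321, 0.3495, 0.1287]
tool_rot: [[-0.898, 0.441, -0.004], [0.441, 0.898, -0.002], [0.002, -0.003, -1.0]]
force: [0.2, 0.3, -0.9]
opening: 0.0858
grip_force: 0.0
```

servo_tool(claw=[0,0,0,0.25,0.35], dp=[[0,0,0],[0,0,0],[0,0,0],[0,0,0],[0,0,0]], twist=[[0,0,0],[0,0,0],[0,0,0],[0,0,0],[0,0,0]])

```text
time: 2.23
tool_pos: [0.5338, 0.3499, 0.1325]
tool_rot: [[-0.898, 0.441, 0.002], [0.441, 0.898, 0.001], [-0.001, 0.001, -1.0]]
force: [-0.1, 0.1, -0.2]
opening: 0.0636
grip_force: 0.0
```

```bash
python3 rel.py .532 .350 .130
```

```text
dp cm [ 0.16 -0.06  0.25] pos [0.5338 0.3499 0.1325] x [-0.898  0.441 -0.001] z [ 1.5e-03  9.0e-04 -1.0e+00] q [ 0.53  0.19  1.29 -0.    1.65 -0.59] 2.2333 0.0636105140612337
```

servo_tool(claw=[0.42,0.48,0.54,0.6,0.7], dp=[[0.1,0,0.2],[0.1,0,0.2],[0.1,0,0.2],[0.1,0,0.2],[0.1,0,0.2]], twist=[[0,0,0],[0,0,0],[0,0,0],[0,0,0],[0,0,0]])

```text
time: 2.65
tool_pos: [0.5325, 0.35, 0.1293]
tool_rot: [[-0.897, 0.441, -0.0], [0.441, 0.897, 0.0], [0.0, 0.0, -1.0]]
force: [0.1, 0.5, 0.3]
opening: 0.0383
grip_force: 60.0
```

servo_tool(claw=[1,1,1,1,1], dp=[[0,0,0],[0,0,0],[0,0,0],[0,0,0],[0,0,0]], twist=[[0,0,0],[0,0,0],[0,0,0],[0,0,0],[0,0,0]])

```text
time: 3.07
tool_pos: [0.5325, 0.35, 0.1293]
tool_rot: [[-0.897, 0.441, 0.0], [0.441, 0.897, -0.0], [-0.0, -0.0, -1.0]]
force: [-0.5, 0.2, 0.3]
opening: 0.0381
grip_force: 60.1
```

servo_tool(claw=[1,1,1,1,1], dp=[[0,0,-0.5],[0,0,-1.5],[0,0,-2.5],[0,0,-3.5],[0,0,-5]], twist=[[0,0,0],[0,0,0],[0,0,0],[0,0,0],[0,0,0]])

```text
time: 3.48
tool_pos: [0.5324, 0.35, 0.1801]
tool_rot: [[-0.897, 0.441, -0.0], [0.441, 0.897, -0.0], [0.0, -0.0, -1.0]]
force: [1.2, -0.1, -0.2]
opening: 0.0381
grip_force: 60.1
```

servo_tool(claw=[1,1,1,1,1], dp=[[0,0,-1.5],[0,0,-3],[0,0,-4],[0,0,-4],[0,0,-4]], twist=[[0,0,0],[0,0,0],[0,0,0],[0,0,0],[0,0,0]])

```text
time: 3.9
tool_pos: [0.5328, 0.3502, 0.2204]
tool_rot: [[-0.897, 0.441, 0.002], [0.441, 0.897, 0.001], [-0.001, 0.002, -1.0]]
force: [0.6, -0.5, -0.7]
opening: 0.038
grip_force: 60.0
```

```bash
python3 rel.py .498 .1275 .22; python3 - <<'E'
from h import *
c=cap('scene');cv2.imwrite('pics/l.png',cv2.resize(c['pixels'][120:320,180:440,::-1],None,fx=2.5,fy=2.5))
E
```

```text
dp cm [-6.700e+00 -2.152e+01  2.000e-02] pos [0.5328 0.3502 0.2204] x [-0.897  0.441 -0.001] z [ 0.0018  0.001  -1.    ] q [ 0.53  0.19  1.14 -0.    1.81 -0.59] 3.9 0.03802770089878087
```

View pics/l.png

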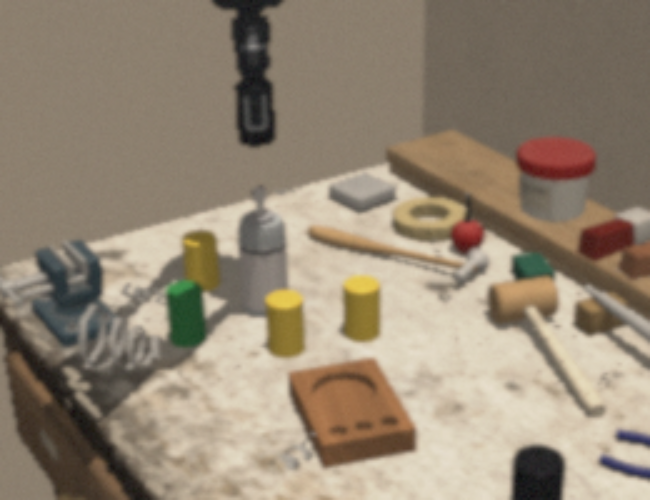

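The cap hangs upright in the fingers at crop (255,110). The tall can still stands with its nozzle bare at (262,230). Moving over the pocket.

servo_tool(claw=[1,1,1,1,1], dp=[[-0.6,-2,0],[-1.7,-5.5,0],[-2.8,-9,0],[-3.9,-12.5,0],[-5,-16,0]], twist=[[0,0,0],[0,0,0],[0,0,0],[0,0,0],[0,0,0]])

```text
time: 4.37
tool_pos: [0.5057, 0.1829, 0.2175]
tool_rot: [[-0.898, 0.441, -0.002], [0.441, 0.898, -0.001], [0.002, -0.002, -1.0]]
force: [0.3, -1.4, -0.5]
opening: 0.0381
grip_force: 60.2
```

servo_tool(claw=[1,1,1,1,1], dp=[[-1,-3,0],[-1.5,-4.8,0],[-1.7,-5.5,0],[-1.7,-5.5,0],[-1.7,-5.5,0]], twist=[[0,0,0],[0,0,0],[0,0,0],[0,0,0],[0,0,0]])

```text
time: 4.78
tool_pos: [0.4977, 0.1279, 0.2186]
tool_rot: [[-0.897, 0.441, -0.001], [0.441, 0.897, 0.0], [0.001, 0.0, -1.0]]
force: [-0.8, 0.4, 0.0]
opening: 0.0383
grip_force: 60.3
```

servo_tool(claw=[1,1,1,1,1], dp=[[0,0,2],[0,0,5],[0,0,8],[0,0,11],[0,0,12]], twist=[[0,0,0],[0,0,0],[0,0,0],[0,0,0],[0,0,0]])

```text
time: 5.2
tool_pos: [0.4953, 0.1286, 0.0934]
tool_rot: [[-0.898, 0.439, -0.008], [0.439, 0.898, -0.001], [0.007, -0.005, -1.0]]
force: [-1.3, 1.6, -0.2]
opening: 0.0381
grip_force: 60.2
```

servo_tool(claw=[1,1,1], dp=[[0,0,0],[0,0,0],[0,0,0]], twist=[[0,0,0],[0,0,0],[0,0,0]])

```text
time: 5.45
tool_pos: [0.4989, 0.1283, 0.1016]
tool_rot: [[-0.898, 0.44, 0.003], [0.44, 0.898, 0.001], [-0.003, 0.002, -1.0]]
force: [0.6, 0.6, -0.6]
opening: 0.0383
grip_force: 60.1
```

```bash
python3 rel.py .498 .1275 .0355; python3 - <<'E'
from h import *
c=cap('scene');w=world(c)
q=w[(np.hypot(w[...,0]-.498,w[...,1]-.1275)<.03)&(w[...,2]>.05)&(w[...,2]<.14)]
print(len(q),q[:,2].min(),q.mean(0))
cv2.imwrite('pics/p.png',cv2.resize(c['pixels'][170:330,240:400,::-1],None,fx=3.5,fy=3.5))
E
```

```text
dp cm [ 0.07 -0.12  6.61] pos [0.4989 0.1283 0.1016] x [-0.898  0.44  -0.003] z [ 3.2e-03  7.0e-04 -1.0e+00] q [ 0.19 -0.13  1.68  0.    1.59 -0.93] 5.45 0.0383268244126317
273 0.08471429690630893 [0.48952257 0.1152149  0.11098782]
```

View pics/p.png

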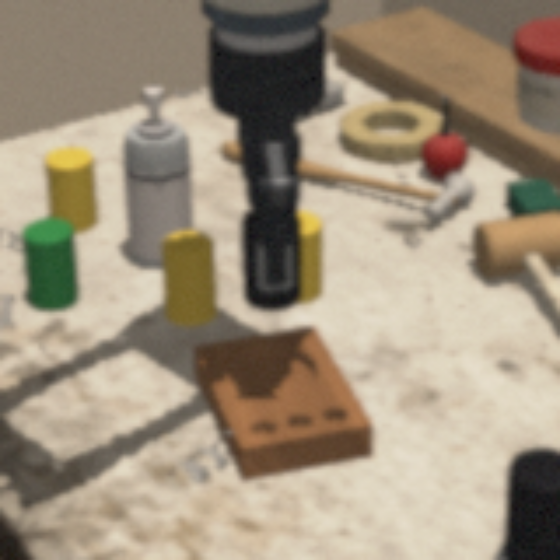

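The cap is upright at crop (272,270), above the pocket at (262,370). Lowering slowly.

servo_tool(claw=[1,1,1,1,1], dp=[[0,0,1],[0,0,2.2],[0,0,3.4],[0,0,4.6],[0,0,5.2]], twist=[[0,0,0],[0,0,0],[0,0,0],[0,0,0],[0,0,0]])

```text
time: 5.92
tool_pos: [0.4964, 0.1272, 0.0442]
tool_rot: [[-0.897, 0.441, -0.004], [0.441, 0.897, -0.001], [0.003, -0.002, -1.0]]
force: [0.4, -0.6, -0.5]
opening: 0.0381
grip_force: 60.1
```

servo_tool(claw=[1,1,1,1,1], dp=[[0,0,0],[0,0,0],[0,0,0],[0,0,0],[0,0,0]], twist=[[0,0,0],[0,0,0],[0,0,0],[0,0,0],[0,0,0]])

```text
time: 6.33
tool_pos: [0.4983, 0.1276, 0.0481]
tool_rot: [[-0.897, 0.441, 0.001], [0.441, 0.897, 0.0], [-0.001, 0.001, -1.0]]
force: [0.0, 0.2, 0.1]
opening: 0.0383
grip_force: 60.1
```

Next is 12.5 mm more, in small steps to contact.

servo_tool(claw=[1,1,1,1,1], dp=[[0,0,0.3],[0,0,0.6],[0,0,0.9],[0,0,1.1],[0,0,1.1]], twist=[[0,0,0],[0,0,0],[0,0,0],[0,0,0],[0,0,0]])

```text
time: 6.75
tool_pos: [0.4974, 0.1274, 0.0355]
tool_rot: [[-0.897, 0.441, -0.001], [0.441, 0.897, -0.0], [0.001, -0.001, -1.0]]
force: [-0.5, -0.3, -0.1]
opening: 0.0386
grip_force: 60.1
```

servo_tool(claw=[1,1,1,1], dp=[[0,0,0.05],[0,0,0.1],[0,0,0.15],[0,0,0.15]], twist=[[0,0,0],[0,0,0],[0,0,0],[0,0,0]])

```text
time: 7.08
tool_pos: [0.4979, 0.1275, 0.0352]
tool_rot: [[-0.897, 0.441, 0.0], [0.441, 0.897, 0.0], [-0.0, 0.0, -1.0]]
force: [0.3, -0.6, 2.1]
opening: 0.0383
grip_force: 60.4
```

Force z is 2.1 N, so the cap is on the floor. Releasing slowly, then going up.

servo_tool(claw=[0.5,0.45,0.4,0.3,0.2], dp=[[0,0,0],[0,0,0],[0,0,0],[0,0,0],[0,0,0]], twist=[[0,0,0],[0,0,0],[0,0,0],[0,0,0],[0,0,0]])

```text
time: 7.5
tool_pos: [0.4978, 0.1275, 0.0347]
tool_rot: [[-0.897, 0.441, -0.0], [0.441, 0.897, -0.0], [0.0, -0.0, -1.0]]
force: [0.0, 0.6, -0.5]
opening: 0.0684
grip_force: 0.0
```

servo_tool(claw=[0.1,0,0,0,0], dp=[[0,0,0],[0,0,0],[0,0,-1],[0,0,-2.5],[0,0,-5]], twist=[[0,0,0],[0,0,0],[0,0,0],[0,0,0],[0,0,0]])

```text
time: 7.92
tool_pos: [0.4963, 0.1272, 0.0834]
tool_rot: [[-0.897, 0.441, -0.005], [0.441, 0.897, -0.001], [0.004, -0.003, -1.0]]
force: [0.4, -0.5, 0.5]
opening: 0.0854
grip_force: 0.0
```

servo_tool(claw=[0,0,0,0,0], dp=[[0,0,-3],[0,0,-6],[0,0,-9],[0,0,-10],[0,0,-10]], twist=[[0,0,0],[0,0,0],[0,0,0],[0,0,0],[0,0,0]])

```text
time: 8.33
tool_pos: [0.4993, 0.1278, 0.1893]
tool_rot: [[-0.897, 0.441, 0.007], [0.441, 0.897, 0.001], [-0.006, 0.004, -1.0]]
force: [0.0, 0.9, -0.0]
opening: 0.0858
grip_force: 0.0
```

```bash
python3 - <<'E'
from h import *
c=cap('scene');w=world(c)
from scipy.optimize import least_squares
q=w[(np.hypot(w[...,0]-.498,w[...,1]-.1275)<.035)&(w[...,2]>.032)&(w[...,2]<.072)]
o=least_squares(lambda c:np.hypot(q[:,0]-c[0],q[:,1]-c[1])-.02,q[:,:2].mean(0)+.01,loss='soft_l1',f_scale=.002);print(o.x,len(q))
q=w[(np.hypot(w[...,0]-.498,w[...,1]-.1275)<.035)&(w[...,2]>.06)&(w[...,2]<.1)];print('top z',np.percentile(q[:,2],[50,90,98]))
cv2.imwrite('pics/e.png',cv2.resize(c['pixels'][170:330,240:420,::-1],None,fx=3.5,fy=3.5))
E
```

```text
[0.49812115 0.12932142] 237
top z [0.07828201 0.081857   0.08281317]
```

View pics/e.png

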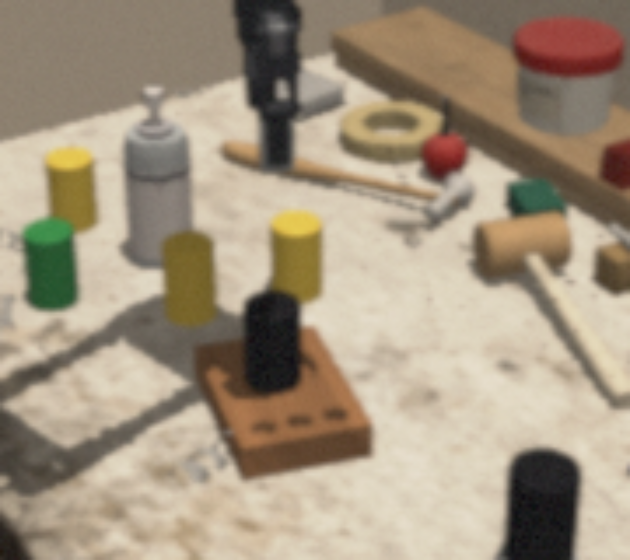

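The cap stands upright in the pocket at crop (272,342), centred to within about 2 mm. The tall can stands at (158,190), and the gripper is clear.

```bash
python3 -c "
from bench import ticket
print(ticket.finish_job())"
```

```text
the job is handed in; nothing more can be done
None
```

The tall can's cap stands mouth down in the wide pocket, about 2 mm off centre by the last picture, with the tall can upright where it was and the short can never approached; the job was handed in at about 8.4 s, and no verdict came back.

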